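# Thread the guide rod through both collars of the funnel stand and hold it

## Robot

A 7-joint arm with a two-finger parallel gripper is mounted at the origin on the work surface. World frame = base frame: x ahead of the robot, y to its left, z up, the work surface at z = 0. Lengths are in m, angles in rad, forces in N, time in s.
With the tool pointing down it reaches from about 0.35 to 0.9 m from the base axis. Payload 8.1 kg.
Tool frame: the origin (TCP) lies on the centre line of the jaws, within the pads' length; the fingertips stand 19 mm ahead of it and the grasp point (between the pads) is the TCP; z points along the fingers, y is the direction in which the jaws open and shut (so a half turn about z gives the same grasp; the last joint's range is limited). The gripper opens to 92 mm and grips with 3 to 60 N. Pads are 19 mm wide; open, the fingers measure 130 mm over their backs; the gripper's body (75 mm by 190 mm) begins 47 mm behind the grasp point.
Start: joints at [-0.103, 0.434, 0.025, 1.573, -0.012, 1.134, -0.075], TCP at [0.625, -0, 0.246] pointing down, gripper open.
Joint ranges: [-2.62, 2.62], [-0.44, 2.09], [-1.27, 1.32], [0.08, 2.57], [-1.32, 4.46], [0.12, 2], [-2.74, 2.74]. Speed limits (rad/s): [2.22, 2.22, 3.01, 3.01, 3.14, 3.14, 3.14].

## Interface

Orientations are given as a rotation vector (axis times angle).
In Python, from cell import monitor, imaging, workorder, outline_of gives the robot as it stands.
- The arm moves only by the tool move_arm, never from a script. Its argument "series" is a list of rows, each a list of 6 numbers: the shift along the world's x, y, z in cm, then the turn, a rotation vector about the world's x, y, z in degrees. A call has 1 to 8 rows; each row shifts and turns the commanded pose from where the row before left it; what a row does not reach is not made up. A row lasts 1/10 s, in which the tool goes at most 50 mm and 8.59 degrees, less where a joint would pass 70% of its speed; a pose out of reach is approached as far as the arm can. A call with a gripper value outside its range is refused whole. "grip" is the opening, from 0 (shut) to 1 (fully open), set as the call begins (left out, the last holds). The fingers move at their own pace and stop on an object; "force" is the grip in N (left out, the last holds). Time passes only in rows, so rows that do not move let the fingers close. It gives the time, the measured TCP pose, the force and the opening at its end, in the units of the state.
- monitor.observe(): the state, without advancing time (a new reading comes with each control period).
- imaging.get_image(name): name is "scene" or "side" or "wrist"; returns a dict with "color" (420x560x3 uint8, red, green, blue), "fx", "fy", "cx", "cy" (pixels), "rvec" (rotation vector, rad) and "tvec" (3), from world to camera coordinates, as OpenCV has them; the wrist camera has in their place "mount" (4x4, takes a point from camera to tool coordinates, whose origin is the TCP and whose axes are the flange's). Camera axes: x right, y down, z forward; pixel columns grow to the right and rows downward; lengths in m; the calibration is good to about 2 mm. A picture is of the moment at which its call begins: read the wrist's pose just before it. There is no depth.
- workorder.sign_off(): hands the job in, once; it reports no verdict.
Trained networks look in the newest picture that a camera, given by its name, has taken for a name from the list of things; names that differ only in an ending like _2 or _b are one class to them, and where a whole thing is asked for, a point or a joint stands for the part that bears it (a point fixed in the world has none). Each returns a list of dicts, best first, with "p" (0 to 1); they miss things now and then, are a little off and sometimes report something else, mostly with a low value. They report only what shows in the picture. A call takes as long as a camera call. They do not tell look-alikes from the thing itself.
- outline_of(camera, thing): "mask" (420x560 bool, what is visible of it) and "rect" ([left, top, width, height] in pixels, round what is visible of it).
The state is a dict: "clock": time; "joints": joint angles; "dq": joint speeds; "joint_efforts": joint torques, N m; "position": TCP position; "ee_rot": TCP orientation; "force": force on the tool from outside, world axes, zero at the start; "ft_torque": the same for the moment, N m; "width": opening from 0.0 (shut) to 1.0 (fully open).
Only numpy, scipy, OpenCV 4.12 (cv2) and the standard library are available. Lean on these libraries where they do the work, as an engineer would, in place of code of your own. Each camera call takes 0.05 s, during which the arm holds its last target. There are 200 camera calls.

## Task

Swing the stand's upper arm in against its stop so that its black collar sits over the white one, then draw the long rod out of the rack and thread it, foot first from above, gently through the black collar and then the white one. Finish while still holding the rod upright and still by its head, spanning both collars without pressing hard on them, with its foot sticking out below the white collar but clear of the stand's foot plate, ready for a colleague to clamp it. Leave the short rods, the wash bottle and the sample tin where they are.

Things in the scene. Friction and masses are not known exactly. Their poses are not given: they have to be found in the camera images.
- rod: The long rod, tallest of three standing upright in the rack, in any of its holes: steel shaft 10 mm in diameter, 160 mm long, with a dark cylindrical head on top, 18 mm in diameter and 30 mm tall; 190 mm in all, about 160 g. Origin at the centre of the foot, z along the shaft to the head; round, so its yaw means nothing.
- rod_foot (a point): Centre of the long rod's foot end (same point as the rod's origin).
- stand: Metal stand fixed to the bench. Foot plate 160 (x) by 110 (y) by 10 mm; origin at the centre of its underside. Round post, 18 mm wide, 150 mm high, at x = +50 mm, y = 0. From it a fixed lower arm (white collar) and a swinging upper arm (black collar) reach to -x; hubs on the post 32 mm wide. Collar axis when swung in: x = -40, y = 0. A thin stop pin stands at the arms' +y side near the post.
- upper_collar (a point): Centre of the mouth (top) of the black collar, 142 mm above the bench; swings with the upper arm. Both collars are 21 mm tall with a vertical through bore 14 mm wide; the top 11 mm flares to a mouth 24 mm wide (32 mm outside). The black one's underside is 121 mm above the bench.
- lower_collar (a point): Centre of the mouth (top) of the white collar, 76 mm above the bench, fixed to the stand. Same shape as the black one, open below; its underside is 55 mm above the bench, 45 mm above the foot plate's top.
- guide_arm (a joint): Angle (rad) of the upper arm about the post: 0 = at its stop, black collar exactly over the white; grows counter-clockwise seen from above, black collar moving out to the stand's -y side, up to 1.3. Stays where left; 1 N at its middle moves it. Bar 11 mm wide, 123 to 137 mm above the bench, from hub to collar, whose axis is 90 mm from the post's; push its outer side or pinch it from above.
- rack: Grey block, fixed to the bench, 50 (x) by 180 (y) by 50 mm tall, with three square holes 12 mm wide and 40 mm deep at y = -60, 0 and +60 mm, in each of which a rod stands with its foot 10 mm above the bench. Origin at the centre of its underside.
- short_rod_a: Short rod standing in the rack: shaft 10 mm in diameter, 75 mm long, with the same head; 105 mm in all. Leave it there. Origin at its foot.
- short_rod_b: The other short rod, just the same. Leave it there. Origin at its foot.
- wash_bottle: White wash bottle, 60 mm in diameter, 150 mm tall, beyond rack and stand. Leave it alone. Origin under its centre.
- tin: Closed metal sample tin, 64 mm in diameter, 45 mm tall, between rack and stand. Leave it alone. Origin under its centre.
There are look-alikes about, which are no part of the job. Several things have the shape of the stand; the one meant has the colours described above. Leave any yellow look-alike of the rod alone.

How it is judged:
By the outcome, as a careful person would: the job done as asked, in the order asked, and still so for the second after the job is handed in, while the arm keeps its last pose, push and grip.
It also fails if it takes over 66 s, if anything falls off the work surface, if the arm or the gripper's body presses on something with over 40 N, if the wrist force passes 120 N, or if a joint passes its speed limit or range.

## Working session

There is one attempt and no reset: what is moved stays moved. The work goes in short steps, Python scripts to look and compute and a tool call to move; the robot and the scene stay as the last step left them, time stands still between calls to the robot, and variables do not carry over. Pictures are saved under pics/ and viewed, about 8 in all and at most 12, crops included, and the job is handed in when it is done.

Besides the shell and the picture viewer there is one more tool, called after "Request:" as a command line: name --pt "numbers of a row" for each row, then --argument value for the rest. move_arm: Moves the arm, as the interface text tells. Its arguments: {"type":"object","properties":{"series":{"type":"array"},"grip":{"type":"number"},"force":{"type":"number"}},"required":["series"]}

```bash
mkdir -p pics && ls && cat > h.py <<'E'
import numpy as np, cv2
from cell import monitor, imaging, workorder, outline_of
from scipy.spatial.transform import Rotation as R
def cam(name):
    s=monitor.observe(); d=imaging.get_image(name)
    K=np.array([[d['fx'],0,d['cx']],[0,d['fy'],d['cy']],[0,0,1.]])
    if 'mount' in d:
        T=np.eye(4);T[:3,:3]=R.from_rotvec(s['ee_rot']).as_matrix();T[:3,3]=s['position']
        W=np.linalg.inv(T@np.array(d['mount']))
        Rm,t=W[:3,:3],W[:3,3]
    else: Rm,t=R.from_rotvec(d['rvec']).as_matrix(),np.array(d['tvec'])
    return dict(img=d['color'],K=K,R=Rm,t=np.array(t).ravel())
def proj(c,P):
    q=(np.atleast_2d(P)@c['R'].T+c['t'])@c['K'].T
    return q[:,:2]/q[:,2:]
def ray(c,uv):
    d=c['R'].T@np.linalg.inv(c['K'])@np.array([uv[0],uv[1],1.]); return -c['R'].T@c['t'],d
def onz(c,uv,z):
    o,d=ray(c,uv); return o+d*(z-o[2])/d[2]
def tri(obs):
    A=np.zeros((3,3));b=np.zeros(3)
    for c,uv in obs:
        o,d=ray(c,uv);d=d/np.linalg.norm(d);M=np.eye(3)-np.outer(d,d);A+=M;b+=M@o
    return np.linalg.solve(A,b)
def save(c,n,crop=None,s=1):
    im=c['img'][...,::-1]
    if crop: l,t,w,h=crop; im=im[t:t+h,l:l+w]
    cv2.imwrite('pics/'+n+'.png',cv2.resize(im,None,fx=s,fy=s,interpolation=cv2.INTER_CUBIC))
E
python3 - <<'E'
from h import *
print(monitor.observe())
cs={n:cam(n) for n in('scene','side')}
im=np.hstack([cs[n]['img'] for n in cs]); 
save(cs['scene'],'scene',s=1.4);save(cs['side'],'side',s=1.4)
for n in cs:
    print(n,-cs[n]['R'].T@cs[n]['t'])
    for th in ['rod','stand','upper_collar','lower_collar','guide_arm','rack','short_rod_a','wash_bottle','tin']:
        print(th,[(o['rect'],round(o['p'],2)) for o in outline_of(n,th)])
E
```

```text
pics
{'clock': 0.0, 'joints': array([-0.10259364,  0.43521498,  0.02497719,  1.57412038, -0.01156478,
        1.13397714, -0.07509475]), 'dq': array([ 0.00067488, -0.00037483, -0.00043233, -0.00018854,  0.00145095,
        0.00023776,  0.00063389]), 'joint_efforts': array([ 3.89017032e-04, -6.67853522e+01,  9.84863900e-01, -3.14464223e+01,
       -6.05165795e-02,  4.27553023e-02,  1.12382318e-04]), 'position': array([ 6.24513209e-01, -7.28737188e-05,  2.44940968e-01]), 'ee_rot': array([-2.22081306e+00, -2.22067968e+00,  1.93449753e-03]), 'force': array([-0.41009875,  0.49011044,  0.62650177]), 'ft_torque': array([ 0.05788778,  0.00503817, -0.00014644]), 'width': 0.997188428422777}
scene [1.08800952 0.69830832 0.61695548]
rod [([209.5, 139.6, 11.4, 55.8], 0.68), ([245.9, 162.9, 4.1, 14.8], 0.47), ([311.5, 208.8, 23.3, 37.0], 0.22)]
stand [([350.0, 182.3, 71.5, 66.6], 0.87), ([296.6, 206.7, 79.2, 98.4], 0.82), ([385.8, 238.9, 87.9, 96.7], 0.81)]
upper_collar [([411.1, 242.0, 51.8, 31.5], 0.93), ([369.8, 178.6, 38.8, 20.2], 0.89), ([313.5, 205.9, 23.8, 38.4], 0.68)]
lower_collar [([348.
[... 659 characters left out ...]
 70.1], 0.69), ([348.4, 375.2, 14.9, 24.2], 0.38)]
upper_collar [([120.3, 205.8, 64.8, 15.8], 0.82), ([235.1, 155.1, 21.3, 33.3], 0.78), ([150.4, 126.0, 48.1, 18.1], 0.67)]
lower_collar [([203.1, 154.8, 76.2, 80.5], 0.8), ([120.7, 197.7, 83.2, 80.2], 0.61)]
guide_arm [([147.5, 131.7, 46.2, 13.3], 0.88), ([234.8, 150.7, 21.9, 38.2], 0.62), ([117.8, 200.6, 66.1, 20.5], 0.55)]
rack [([310.5, 315.8, 63.9, 104.2], 0.86), ([327.2, 305.7, 12.8, 28.3], 0.28)]
short_rod_a [([332.4, 306.8, 6.5, 27.6], 0.79), ([349.3, 375.7, 16.4, 22.2], 0.6), ([200.3, 154.2, 77.2, 76.8], 0.42)]
wash_bottle [([346.0, 187.1, 31.8, 60.7], 0.59), ([205.7, 152.5, 76.2, 77.2], 0.51)]
tin [([237.3, 265.9, 31.3, 43.7], 0.75)]
```

View pics/scene.png

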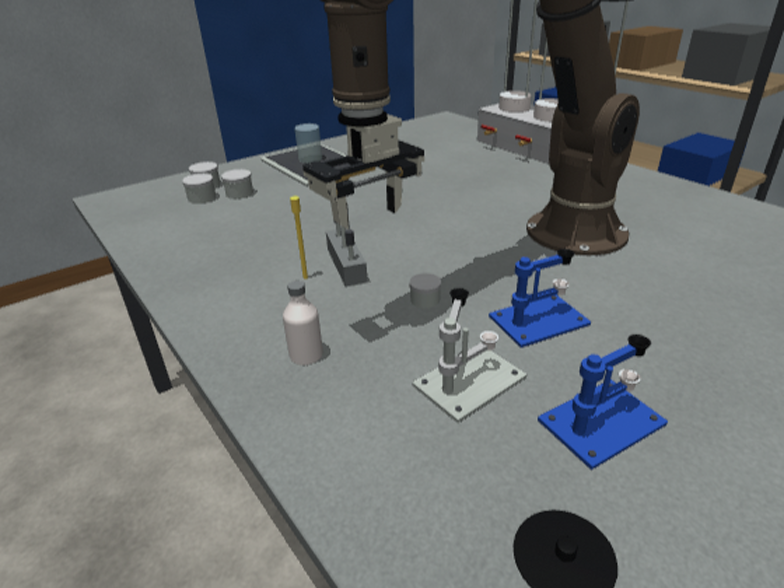

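View pics/side.png

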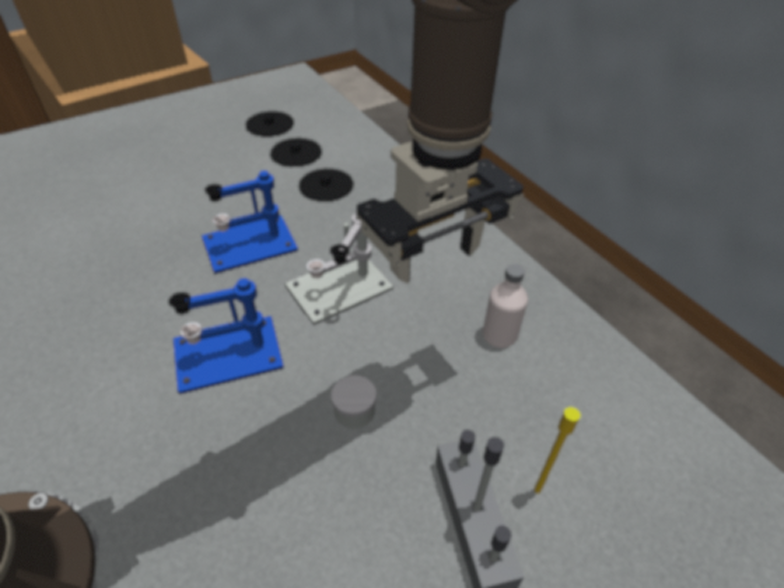

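The scene view shows the grey/white stand at (470,380), with its post at (450,350), and blue look-alikes beside it. In the side view the stand is at (340,285), and the long dark-headed rod is in the rack's middle hole at (494,445), next to a yellow decoy. Next I fit coarse poses.

```bash
python3 - <<'E'
from h import *
from scipy.optimize import least_squares
S,D=cam('scene'),cam('side')
k=1/1.4
# plate corners
for nm,c,pts in (('scene',S,[(413,382),(460,417),(526,376),(478,347)]),('side',D,[(287,287),(318,319),(393,287)])):
    for p in pts: print(nm,onz(c,np.array(p)*k,.01).round(3))
print('post top',tri([(S,np.array([450,322])*k),(D,np.array([363,222])*k)]).round(3), onz(S,np.array([450,324])*k,.15).round(3), onz(D,np.array([361,220])*k,.15).round(3))
print('lower', onz(S,np.array([489,337])*k,.076).round(3), onz(D,np.array([316,266])*k,.076).round(3))
print('upper', onz(S,np.array([459,295])*k,.142).round(3), onz(D,np.array([340,252])*k,.142).round(3))
print('rod top', onz(D,np.array([494,443])*k,.2).round(3))
for p in [(467,436),(502,536)]: print('short top', onz(D,np.array(p)*k,.115).round(3))
print('yellow', onz(D,np.array([572,413])*k,.19).round(3), onz(S,np.array([295,200])*k,.19).round(3), onz(S,np.array([305,278])*k,.0).round(3))
print('tin', onz(D,np.array([354,393])*k,.045).round(3),onz(S,np.array([426,282])*k,.045).round(3))
print('bottle', onz(D,np.array([515,272])*k,.15).round(3),onz(S,np.array([297,288])*k,.15).round(3))
c=cam('wrist'); save(c,'w0'); print(-c['R'].T@c['t'], monitor.observe()['clock'])
E
```

```text
scene [0.674 0.177 0.01 ]
scene [0.667 0.284 0.01 ]
scene [0.519 0.286 0.01 ]
scene [0.526 0.18  0.01 ]
side [0.514 0.272 0.01 ]
side [0.526 0.176 0.01 ]
side [0.674 0.175 0.01 ]
post top [0.64  0.221 0.14 ] [0.649 0.236 0.15 ] [0.636 0.214 0.15 ]
lower [0.555 0.229 0.076] [0.555 0.229 0.076]
upper [0.577 0.179 0.142] [0.574 0.172 0.142]
rod top [ 0.54 -0.23  0.2 ]
short top [ 0.558 -0.175  0.115]
short top [ 0.517 -0.29   0.115]
yellow [ 0.641 -0.243  0.19 ] [ 0.642 -0.235  0.19 ] [ 0.639 -0.246  0.   ]
tin [ 0.494 -0.006  0.045] [ 0.491 -0.005  0.045]
bottle [ 0.769 -0.009  0.15 ] [0.774 0.003 0.15 ]
[0.6251254  0.06882956 0.38436934] 1.15
```

Both cameras agree on these rough positions:

| Item | Position (m) |
|---|---|
| Lower collar | (0.555, 0.229) |
| Post | (0.645, 0.229) |
| Black collar | (0.575, 0.175), swung out about 0.67 rad |
| Rod | (0.54, -0.23) |

I'll close the fingers and go down on the outer side of the upper arm.

Request:
move_arm --pt "0 3 0 0 0 0" --pt "0 3.5 0 0 0 0" --pt "0 3.5 0 0 0 0" --pt "0 2.5 -1 0 0 0" --pt "0 0 -3 0 0 0" --pt "0 0 -3.5 0 0 0" --pt "0 0 -2 0 0 0" --pt "0 0 -1 0 0 0" --grip 0 --force 20

```text
clock: 1.95
position: [0.6239, 0.1248, 0.1386]
ee_rot: [-2.22, -2.22, 0.004]
force: [0.7, 0.1, -0.1]
width: 0.352
```

```bash
python3 - <<'E'
from h import *
s=monitor.observe();print(s['position'],s['force'],s['width'],s['clock'])
c=cam('side');save(c,'s1',(180,130,160,120),4)
E
```

```text
[0.62391096 0.12475684 0.13855088] [ 0.69112553  0.06049427 -0.12084809] 0.35190079751911585 1.95
```

View pics/s1.png

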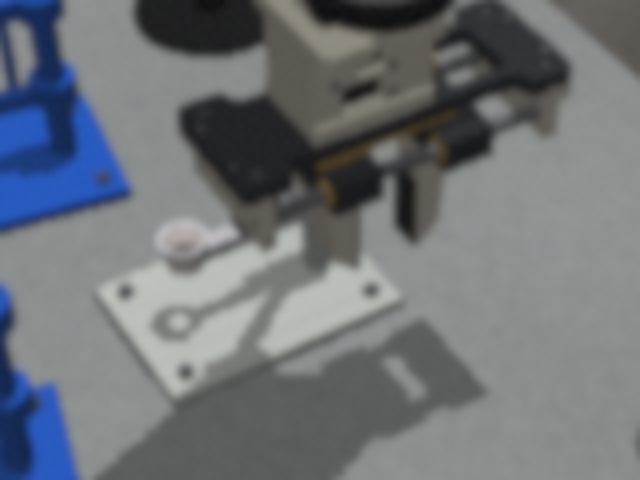

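The fingers are beside the stand on the arm's outer side, with the white collar at about (180,240) in the crop. They are still closing, so I'll wait and then push.

Request:
move_arm --pt "0 0 0 0 0 0" --pt "0 0 0 0 0 0" --pt "0 0 0 0 0 0" --pt "0 1 0 0 0 0" --pt "0 1 0 0 0 0" --pt "-0.2 1 0 0 0 0" --pt "-0.2 1 0 0 0 0" --pt "-0.2 1 0 0 0 0"

```text
clock: 2.8
position: [0.6186, 0.1764, 0.1407]
ee_rot: [-2.221, -2.222, 0.0]
force: [-0.2, -0.1, -0.3]
width: -0.0
```

Request:
move_arm --pt "-0.3 0.6 0 0 0 0" --pt "-0.3 0.6 0 0 0 0" --pt "-0.3 0.6 0 0 0 0" --pt "-0.2 0.4 0 0 0 0" --pt "-0.2 0.4 0 0 0 0" --pt "-0.2 0.3 0 0 0 0" --pt "0 0.3 0 0 0 0" --pt "0 0 0 0 0 0"

```text
clock: 3.6
position: [0.6039, 0.2076, 0.1408]
ee_rot: [-2.221, -2.222, -0.0]
force: [0.2, 0.0, -0.1]
width: 0.002
```

Request:
move_arm --pt "0 0.2 0 0 0 0" --pt "0 0.2 0 0 0 0" --pt "0 0.1 0 0 0 0" --pt "0 0 0 0 0 0"

```text
clock: 4.0
position: [0.604, 0.2122, 0.1407]
ee_rot: [-2.221, -2.221, -0.0]
force: [0.4, -0.3, 0.7]
width: 0.003
```

```bash
python3 - <<'E'
from h import *
s=monitor.observe();print(s['position'],s['force'],s['ft_torque'],s['width'],s['clock'])
c=cam('side');save(c,'s2',(180,130,160,120),4)
E
```

```text
[0.60398674 0.21220319 0.14069304] [ 0.36628762 -0.31982978  0.71127857] [-0.01420323  0.00964658  0.00860942] 0.0031837163526377155 4.0
```

View pics/s2.png

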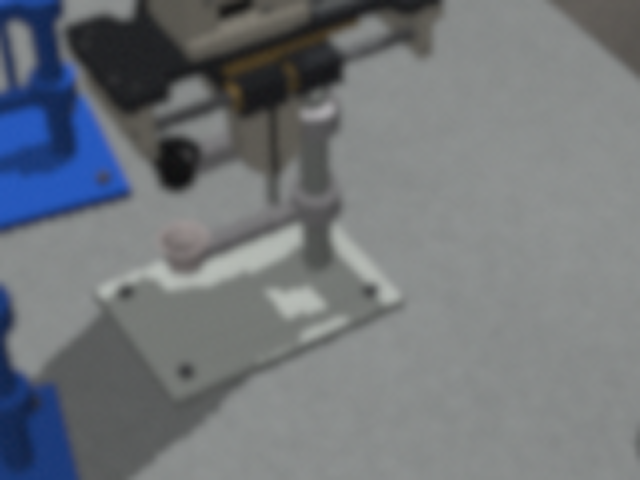

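The black collar at (178,162) is now almost above the white one at (185,245). I'll keep creeping until the stop pushes back.

Request:
move_arm --pt "0 0.2 0 0 0 0" --pt "0 0 0 0 0 0" --pt "0 0.2 0 0 0 0" --pt "0 0 0 0 0 0"

```text
clock: 4.45
position: [0.6041, 0.2132, 0.1407]
ee_rot: [2.222, 2.218, -0.004]
force: [-1.6, -9.9, 3.2]
width: 0.006
```

Request:
move_arm --pt "0 0.1 0 0 0 0" --pt "0 0 0 0 0 0" --pt "0 0.1 0 0 0 0" --pt "0 0 0 0 0 0"

```text
clock: 4.85
position: [0.6041, 0.2134, 0.1407]
ee_rot: [2.223, 2.216, -0.007]
force: [-2.2, -13.3, 6.2]
width: 0.007
```

At the stop, with -13 N reaction, which puts the bar's centre line at about y = 0.228. I'll back off, rise, and look down from above with the wrist camera.

Request:
move_arm --pt "0 -1 0 0 0 0" --pt "0 -2.5 0 0 0 0" --pt "0 -2.5 2 0 0 0" --pt "-1 0 4 0 0 0" --pt "-1.5 0 4 0 0 0" --pt "-1.5 0 4 0 0 0" --pt "-0.5 0 2 0 0 0" --pt "0 0 0 0 0 0" --grip 0.6

```text
clock: 5.65
position: [0.5599, 0.1593, 0.3047]
ee_rot: [2.219, 2.221, 0.011]
force: [-0.2, -0.9, -1.0]
width: 0.589
```

```bash
python3 - <<'E'
from h import *
s=monitor.observe();print(s['position'],s['ee_rot'],s['force'],s['clock'])
c=cam('wrist');save(c,'w1',s=1.4); import pickle; pickle.dump(c,open('w1.pkl','wb'))
print(-c['R'].T@c['t'],c['R'])
for P in [(.555,.229,.142),(.555,.229,.076),(.645,.229,.15)]: print(proj(c,P)*1.4)
for th in ['upper_collar','lower_collar','stand']:print(th,[(o['rect'],round(o['p'],2)) for o in outline_of('wrist',th)])
E
```

```text
[0.55992216 0.15931517 0.3047423 ] [2.21893727 2.22098526 0.0110016 ] [-0.22056637 -0.91087348 -0.95672388] 5.65
[0.55907331 0.2276926  0.44357284] [[ 9.99979445e-01  2.38097121e-04  6.40728953e-03]
 [-1.40902042e-03 -9.66721249e-01  2.55828147e-01]
 [ 6.25497488e-03 -2.55831916e-01 -9.66701043e-01]]
[[384.49745136 171.84214866]]
[[385.64512546 172.22329089]]
[[528.91310931 171.82421594]]
upper_collar [([259.6, 105.6, 133.8, 34.7], 0.91), ([15.3, 138.6, 140.9, 57.5], 0.83)]
lower_collar [([244.7, 77.5, 145.0, 89.2], 0.87), ([16.3, 98.3, 191.6, 108.6], 0.7), ([200.6, 0.0, 94.6, 15.4], 0.61)]
stand [([202.9, 2.6, 90.0, 12.4], 0.85), ([17.4, 98.1, 186.4, 108.0], 0.81), ([244.8, 77.0, 146.8, 89.5], 0.78)]
```

View pics/w1.png

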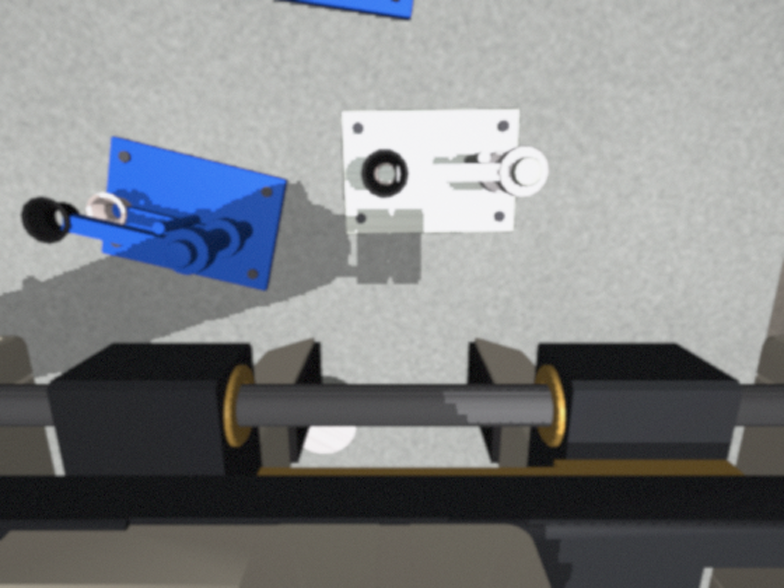

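The wrist view shows the black collar ring at (384,173), with the white one visible through its bore, so the arm is home. I'll measure it more precisely.

```bash
python3 - <<'E'
from h import *
import pickle
c=pickle.load(open('w1.pkl','rb'))
x0,y0,s=250,100,50
g=cv2.resize(c['img'][y0:y0+s,x0:x0+s],None,fx=8,fy=8,interpolation=cv2.INTER_CUBIC)
m=(g.max(2)<75).astype(np.uint8)
cn,_=cv2.findContours(m,cv2.RETR_EXTERNAL,cv2.CHAIN_APPROX_NONE)
k=max(cn,key=cv2.contourArea);e=cv2.fitEllipse(k)
uv=(np.array(e[0])+.5)/8-.5+[x0,y0]
print('outer ring',uv,np.array(e[1])/8,'->',onz(c,uv,.142),'pred diam',c['K'][0,0]*.032/.30)
inv=1-m;n,l,st,ce=cv2.connectedComponentsWithStats(inv)
for i in range(1,n):
    u=(ce[i]+.5)/8-.5+[x0,y0]
    if st[i][4]>300 and st[i][4]<20000: print('hole',u,st[i],onz(c,u,.121))
print('plate corners',[onz(c,np.array(p)/1.4,.01).round(4) for p in [(342,111),(519,109),(513,231),(346,234)]])
print('post top',onz(c,np.array([526,171])/1.4,.15))
E
```

```text
outer ring [274.21474838 123.41737747] [30.91954613 31.64618301] -> [0.55461602 0.22841895 0.142     ] pred diam 34.758941023863734
hole [276.29394757 123.83138889] [  135   130   160   130 15975] [0.55629225 0.22808743 0.121     ]
plate corners [array([0.5158, 0.2817, 0.01  ]), array([0.673 , 0.2835, 0.01  ]), array([0.675 , 0.1754, 0.01  ]), array([0.5164, 0.1726, 0.01  ])]
post top [0.64314638 0.22949471 0.15      ]
```

Request:
move_arm --pt "0 -4 0 0 0 0" --pt "0 -5 0 0 0 0" --pt "0 -5 0 0 0 0" --pt "-1 -5 0 0 0 0" --pt "-1 -5 0 0 0 0" --pt "0 -5 0 0 0 0" --pt "0 -5 0 0 0 0" --pt "0 -5 0 0 0 0" --grip 0.7

```text
clock: 6.65
position: [0.5388, -0.232, 0.2993]
ee_rot: [-2.22, -2.22, 0.001]
force: [1.8, 0.7, 0.8]
width: 0.701
```

Request:
move_arm --pt "0 -4 0 0 0 0" --pt "0 -2 0 0 0 0" --pt "0 0 0 0 0 0" --pt "0 0 0 0 0 0"

```text
clock: 7.05
position: [0.5392, -0.2897, 0.2992]
ee_rot: [-2.22, -2.219, 0.001]
force: [0.6, 0.8, 0.7]
width: 0.696
```

```bash
python3 - <<'E'
from h import *
s=monitor.observe();print(s['position'],s['ee_rot'],s['force'],s['clock'])
c=cam('wrist');save(c,'w2',s=1.4); import pickle; pickle.dump(c,open('w2.pkl','wb'))
print(-c['R'].T@c['t'])
for P in [(.54,-.23,.2),(.54,-.23,.05)]: print(proj(c,P)*1.4)
for th in ['rod','short_rod_a','rack']:print(th,[(o['rect'],round(o['p'],2)) for o in outline_of('wrist',th)])
E
```

```text
[ 0.53923316 -0.28972705  0.29920828] [-2.22048101e+00 -2.21912854e+00  7.94281356e-04] [0.59802676 0.81051038 0.69877704] 7.05
[ 0.53966153 -0.22104087  0.43788832]
[[395.53459998 191.10628035]]
[[395.2739397  184.10274231]]
rod [([269.5, 129.1, 22.9, 25.9], 0.81)]
short_rod_a [([252.4, 173.4, 19.7, 32.3], 0.66), ([294.2, 62.7, 16.9, 28.7], 0.61)]
rack [([233.5, 48.1, 95.9, 162.9], 0.97)]
```

View pics/w2.png

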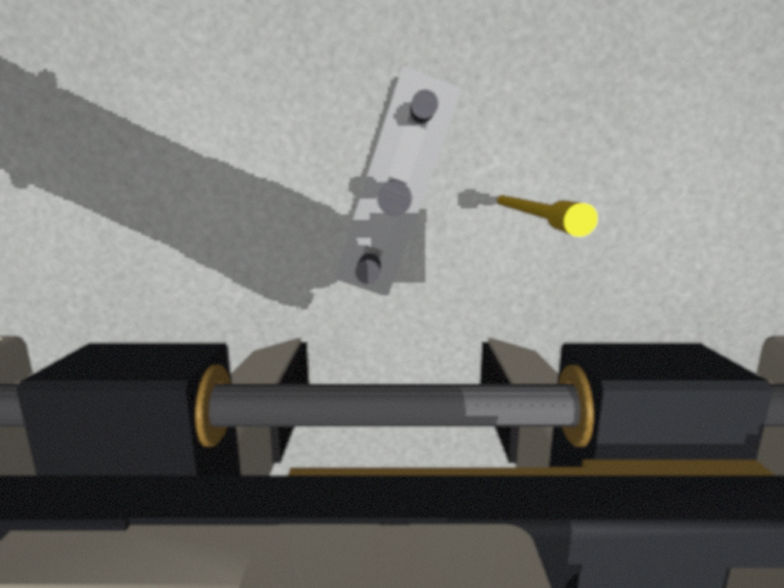

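The long rod's head is centred at (394,197), which is about 3 mm beyond the first estimate in -y: (0.5395, -0.233). The yellow decoy at (580,219) is about 97 mm away and clear of the fingers. Descending to grasp the head.

Request:
move_arm --pt "0 3 0 0 0 0" --pt "0 2.7 0 0 0 0" --pt "0 0 -3 0 0 0" --pt "0 0 -3 0 0 0" --pt "0 0 -2.5 0 0 0" --pt "0 0 -1.5 0 0 0" --pt "0 0 -1 0 0 0" --pt "0 0 0 0 0 0"

```text
clock: 8.05
position: [0.539, -0.2321, 0.1897]
ee_rot: [-2.219, -2.221, 0.001]
force: [-0.5, 1.3, 0.9]
width: 0.698
```

Request:
move_arm --pt "0 0 0 0 0 0" --pt "0 0 0 0 0 0" --pt "0 0 0 0 0 0" --pt "0 0 0 0 0 0" --pt "0 0 0 0 0 0" --pt "0 0 0 0 0 0" --pt "0 0 0 0 0 0" --pt "0 0 0 0 0 0" --grip 0 --force 35

```text
clock: 8.85
position: [0.5394, -0.2331, 0.1908]
ee_rot: [2.221, 2.221, 0.0]
force: [0.0, -0.4, 1.2]
width: 0.186
```

The width is 0.186 (17 mm), so the head is held. Lifting straight out.

Request:
move_arm --pt "0 0 0.5 0 0 0" --pt "0 0 1 0 0 0" --pt "0 0 1.5 0 0 0" --pt "0 0 2 0 0 0" --pt "0 0 3 0 0 0" --pt "0 0 4 0 0 0" --pt "0 0 3 0 0 0" --pt "0 0 2 0 0 0"

```text
clock: 9.65
position: [0.5397, -0.2333, 0.3643]
ee_rot: [2.219, 2.219, 0.003]
force: [-0.1, 0.7, -0.8]
width: 0.187
```

Request:
move_arm --pt "0 2 0 0 0 0" --pt "0 4 0 0 0 0" --pt "0 4 0 0 0 0" --pt "0 4 0 0 0 0" --pt "0 4 0 0 0 0" --pt "0 4 0 0 0 0" --pt "0 4 0 0 0 0" --pt "0 4 0 0 0 0"

```text
clock: 10.45
position: [0.539, 0.0684, 0.3617]
ee_rot: [2.221, 2.221, 0.001]
force: [1.6, 0.5, -1.4]
width: 0.187
```

Request:
move_arm --pt "0.5 4 0 0 0 0" --pt "0.5 4 0 0 0 0" --pt "0 2 0 0 0 0" --pt "0 0 0 0 0 0" --pt "0 0 0 0 0 0" --pt "0 0 0 0 0 0"

```text
clock: 11.05
position: [0.5496, 0.1653, 0.3612]
ee_rot: [2.223, 2.219, -0.0]
force: [-0.3, -0.7, -1.5]
width: 0.185
```

```bash
python3 - <<'E'
from h import *
import pickle
s=monitor.observe();print(s['position'],s['ee_rot'],s['force'],s['width'],s['clock'])
D,S=cam('side'),cam('scene')
pickle.dump((D,S),open('ds.pkl','wb'))
p=s['position']
for n,c in(('side',D),('scene',S)):
    f=proj(c,[p+[0,0,-.18],p+[0,0,-.02]]);print(n,f)
    o=outline_of(n,'rod');print([(q['rect'],round(q['p'],2)) for q in o])
def crop(c):
    u=proj(c,p+[0,0,-.12])[0].astype(int);l=max(0,u[0]-50);t=max(0,u[1]-70);print(l,t)
    return cv2.resize(c['img'][t:t+150,l:l+100],None,fx=4,fy=4,interpolation=cv2.INTER_CUBIC)[...,::-1]
cv2.imwrite('pics/p1.png',np.hstack([crop(D),crop(S)]))
E
```

```text
[0.54961455 0.1653314  0.36117432] [ 2.22302369e+00  2.21857922e+00 -1.79683550e-04] [-0.28888915 -0.69429333 -1.46296967] 0.18525144985229602 11.05
side [[233.00106275 171.47087656]
 [226.56434508 102.07564627]]
[([382.0, 288.2, 31.9, 65.0], 0.89), ([220.4, 84.6, 11.2, 85.0], 0.67)]
scene [[333.47490705 189.4075134 ]
 [336.93125326 121.30145081]]
[([334.7, 105.3, 7.9, 85.3], 0.75), ([209.6, 140.2, 7.7, 56.3], 0.54), ([295.4, 213.7, 82.5, 88.3], 0.21)]
180 77
284 95
```

View pics/p1.png

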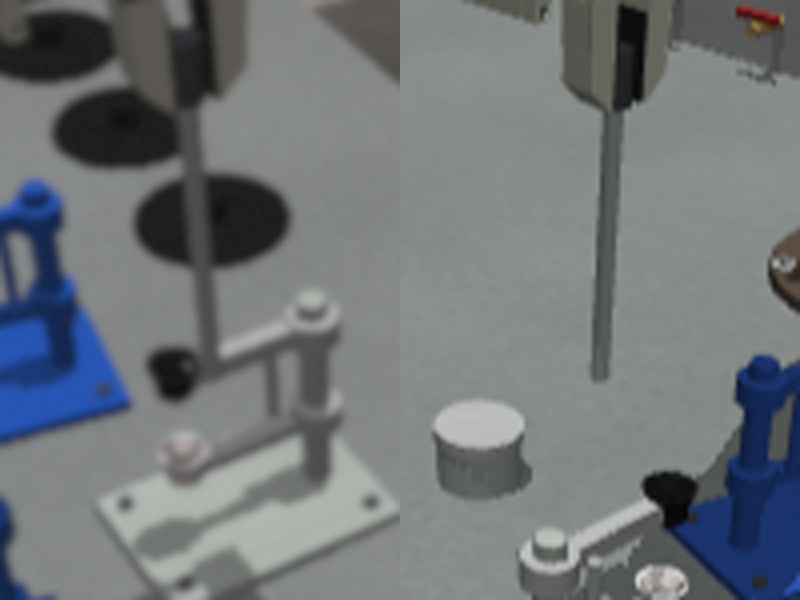

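The rod hangs nearly vertical: foot at crop (208,373) in the side view and (600,380) in the scene view, close to the projections. The black collar mouth is at (173,358) and (669,484). I'll compare the foot and collar in the same cameras.

```bash
python3 - <<'E'
from h import *
import pickle
D,S=pickle.load(open('ds.pkl','rb'))
p=np.array([.5496,.1653,.3612])
cu=lambda x,y:((x+.5)/4-.5+180,(y+.5)/4-.5+77)
su=lambda x,y:((x-400+.5)/4-.5+284,(y+.5)/4-.5+95)
f=tri([(D,cu(208,373)),(S,su(600,379))])
m=tri([(D,cu(173,358)),(S,su(669,484))])
print('foot',f,f-p);print('mouth',m,'residual px',proj(D,m)-cu(173,358),proj(S,m)-su(669,484))
for n,a,b in(('side',(187,107),(208,373)),):
    pass
# shaft tops just below head: z foot+.16
t=[onz(D,cu(189,110),p[2]-.02),onz(S,su(614,110),p[2]-.02)];print('shaft top on plane',t)
print('foot on plane',onz(D,cu(208,373),p[2]-.1805),onz(S,su(600,379),p[2]-.1805))
E
```

```text
foot [0.54971098 0.1680133  0.18293291] [ 1.10983340e-04  2.71329658e-03 -1.78267088e-01]
mouth [0.55619511 0.23002414 0.14626795] residual px [[0.31324605 0.09267968]] [[ 0.3173492  -0.08775975]]
shaft top on plane [array([0.54701052, 0.15900613, 0.3412    ]), array([0.55269206, 0.16904424, 0.3412    ])]
foot on plane [0.5497599  0.17179087 0.1807    ] [0.5486675  0.16486297 0.1807    ]
```

Request:
move_arm --pt "0.1 1.5 0 0 0 0" --pt "0.2 2 0 0 0 0" --pt "0.2 1.7 0 0 0 0" --pt "0.1 0.9 0 0 0 0" --pt "0 0 -1.2 0 0 0" --pt "0 0 -1.2 0 0 0" --pt "0 0 -0.9 0 0 0" --pt "0 0 0 0 0 0"

```text
clock: 12.05
position: [0.5547, 0.2265, 0.3256]
ee_rot: [-2.222, -2.219, 0.005]
force: [-0.9, 0.2, -0.3]
width: 0.187
```

```bash
python3 - <<'E'
from h import *
import pickle
s=monitor.observe();print(s['position'],s['ee_rot'],s['force'],s['width'],s['clock'])
D,S=cam('side'),cam('scene')
p=s['position']
def crop(c):
    u=proj(c,p+[0,0,-.18])[0].astype(int);l=max(0,u[0]-33);t=max(0,u[1]-60);print(l,t,proj(c,p+[0,0,-.18]))
    return cv2.resize(c['img'][t:t+90,l:l+66],None,fx=6,fy=6,interpolation=cv2.INTER_CUBIC)[...,::-1]
cv2.imwrite('pics/p2.png',np.hstack([crop(D),crop(S)]))
pickle.dump((D,S),open('ds2.pkl','wb'))
E
```

```text
[0.55470064 0.22651974 0.32559603] [-2.22239759 -2.21948983  0.00548371] [-0.89135179  0.15854433 -0.28981912] 0.18685427140635855 12.05
190 107 [[223.32149978 167.55186948]]
317 154 [[350.48800002 214.86432081]]
```

View pics/p2.png

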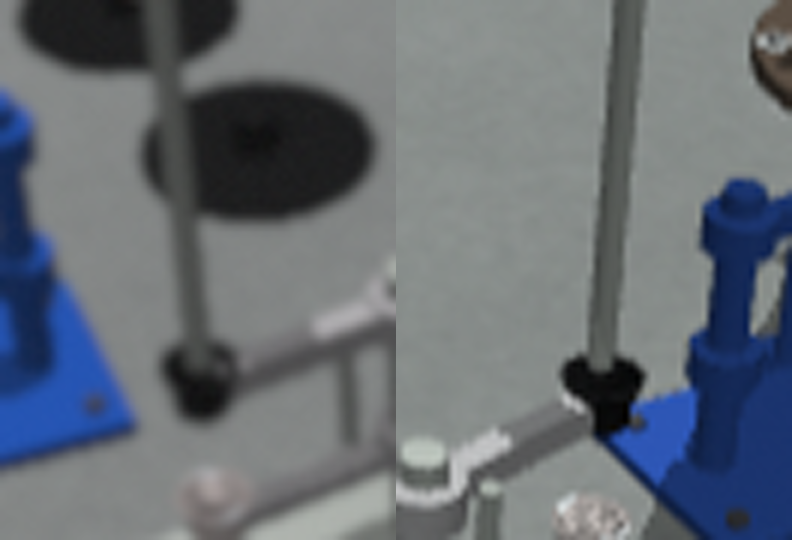

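The foot is centred in the black mouth in both views: (200,365) in the mouth centred at x≈200, and (601,368) in the mouth at x≈602. Descending gently with force checks.

Request:
move_arm --pt "0 0 -0.3 0 0 0" --pt "0 0 -0.4 0 0 0" --pt "0 0 -0.4 0 0 0" --pt "0 0 -0.4 0 0 0" --pt "0 0 -0.3 0 0 0" --pt "0 0 0 0 0 0"

```text
clock: 12.75
position: [0.5552, 0.2278, 0.3091]
ee_rot: [-2.221, -2.221, 0.001]
force: [-0.3, -0.7, -0.8]
width: 0.185
```

Request:
move_arm --pt "0 0 -0.3 0 0 0" --pt "0 0 -0.3 0 0 0" --pt "0 0 -0.3 0 0 0" --pt "0 0 -0.3 0 0 0" --pt "0 0 0 0 0 0"

```text
clock: 13.25
position: [0.5552, 0.2278, 0.2972]
ee_rot: [-2.221, -2.221, 0.001]
force: [0.2, -0.1, -1.0]
width: 0.188
```

```bash
python3 -c "
from h import *
s=monitor.observe();print(s['position'],s['force'],s['ft_torque'],s['width'],s['clock'])"
```

```text
[0.5551769  0.22776024 0.29716892] [ 0.19793418 -0.14282207 -0.99630914] [-0.05926837  0.00530279  0.00645007] 0.18839773834138318 13.25
```

The foot is at 0.117, below the black collar's underside, with no contact force. Continuing through the white collar.

Request:
move_arm --pt "0 0 -0.5 0 0 0" --pt "0 0 -0.7 0 0 0" --pt "0 0 -0.7 0 0 0" --pt "0 0 -0.7 0 0 0" --pt "0 0 -0.6 0 0 0" --pt "0 0 -0.4 0 0 0" --pt "0 0 0 0 0 0"

```text
clock: 13.95
position: [0.5551, 0.2278, 0.261]
ee_rot: [-2.221, -2.221, 0.002]
force: [1.1, -0.1, -1.3]
width: 0.186
```

Request:
move_arm --pt "0 0 -0.3 0 0 0" --pt "0 0 -0.3 0 0 0" --pt "0 0 -0.3 0 0 0" --pt "0 0 -0.3 0 0 0" --pt "0 0 -0.3 0 0 0" --pt "0 0 0 0 0 0"

```text
clock: 14.55
position: [0.5552, 0.2278, 0.2462]
ee_rot: [-2.221, -2.221, 0.001]
force: [-0.5, 0.0, -1.0]
width: 0.186
```

Request:
move_arm --pt "0 0 -0.4 0 0 0" --pt "0 0 -0.4 0 0 0" --pt "0 0 -0.4 0 0 0" --pt "0 0 -0.4 0 0 0" --pt "0 0 0 0 0 0"

```text
clock: 15.05
position: [0.5551, 0.2278, 0.23]
ee_rot: [-2.221, -2.221, 0.002]
force: [-0.5, -0.0, -1.2]
width: 0.188
```

Request:
move_arm --pt "0 0 -0.4 0 0 0" --pt "0 0 -0.4 0 0 0" --pt "0 0 -0.4 0 0 0" --pt "0 0 -0.4 0 0 0" --pt "0 0 -0.1 0 0 0" --pt "0 0 0 0 0 0" --pt "0 0 0 0 0 0" --pt "0 0 0 0 0 0"

```text
clock: 15.85
position: [0.5555, 0.228, 0.2139]
ee_rot: [2.221, 2.221, 0.001]
force: [-0.1, -0.1, -1.2]
width: 0.189
```

```bash
python3 - <<'E'
from h import *
for i in range(3):
    D=cam('side'); s=monitor.observe();print(s['position'],s['force'],s['ft_torque'],s['width'],s['clock'])
S=cam('scene')
p=s['position']
def crop(c):
    u=proj(c,p+[0,0,-.11])[0].astype(int);l=max(0,u[0]-33);t=max(0,u[1]-45);print(l,t,proj(c,p+[0,0,-.18]))
    return cv2.resize(c['img'][t:t+90,l:l+66],None,fx=6,fy=6,interpolation=cv2.INTER_CUBIC)[...,::-1]
cv2.imwrite('pics/p3.png',np.hstack([crop(D),crop(S)]))
E
```

```text
[0.55552846 0.22795925 0.21395464] [-0.17484363 -0.49708821 -1.73964436] [-0.01348952 -0.00525123 -0.00724725] 0.18631233720603158 15.9
[0.55550566 0.22794783 0.21391879] [-0.84072253 -1.14136121 -1.95198181] [-0.0093669  -0.01292232  0.00131297] 0.18823446204713742 15.95
[0.55547658 0.2279192  0.21387297] [ 0.95953808 -0.31896077 -1.75839578] [-0.03745455  0.01677886  0.05090255] 0.18531866094373137 16.0
191 136 [[227.4433629  202.86574631]]
316 185 [[347.46503817 254.75968363]]
```

View pics/p3.png

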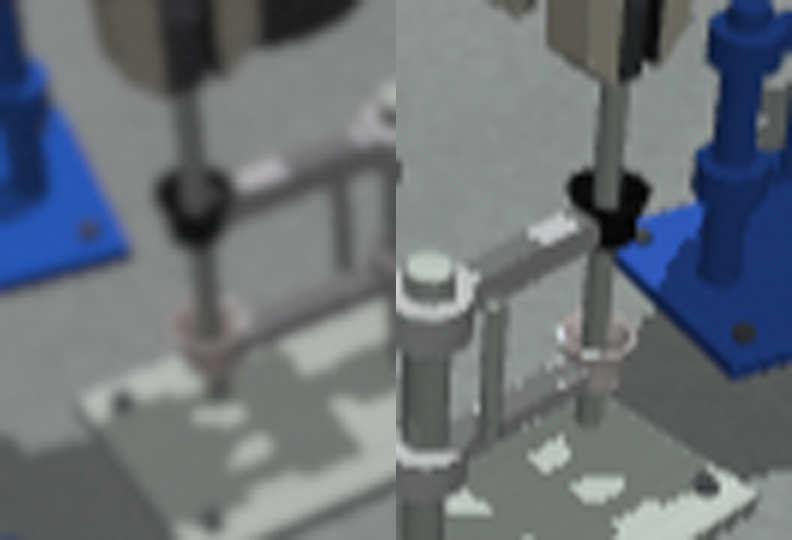

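The rod passes through both collars. Its foot shows below the white collar at (217,400) in the side view and (588,422) in the scene view, above the plate. Forces are only about 1–2 N, including the rod's weight. Handing in.

```bash
python3 -c "
from h import *
print(workorder.sign_off()); s=monitor.observe();print(s['position'],s['force'],s['clock'])"
```

```text
the job is handed in; nothing more can be done
None
the job is handed in; nothing more can be done
```

The job is handed in, at about 16 s on the robot's clock. I pushed the upper arm in until its stop pushed back with about 13 N. Then I lifted the long rod out of the rack's middle hole and lowered it, foot first, through the black collar and then the white one.

**Last checks before hand-in:**
- **Threading:** both fixed cameras showed the rod upright through both collars, with its foot below the white one. By calculation the foot is about 33 mm above the bench, so roughly 23 mm clear of the foot plate.
- **Forces:** the sideways force stayed within about 1 N and the vertical at about -2 N, which is roughly the rod's own weight.
- **Grip:** steady, at about 17 mm opening on the 18 mm head.
- **Other objects:** I planned the moves to stay clear of the short rods, wash bottle, sample tin and look-alikes. I did not take a separate picture at the end to confirm they had not moved.

No check failed. The position estimates differed by 2–3 mm between cameras, well inside the collar mouths' tolerance. The state could not be read after hand-in.

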